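Line up the dropper bottles and hold the lamp shutter half open

ROBOT

A 6-joint arm with a two-finger parallel gripper is mounted at the origin on the work surface. World frame = base frame: x ahead of the robot, y to its left, z up, the work surface at z = 0. Lengths are in m, angles in rad, forces in N, time in s.
With the tool pointing down it reaches from about 0.35 to 0.85 m from the base axis. Payload 8.1 kg.
Tool frame: the origin (TCP) lies at the very end of the fingers, on their centre line; the grasp point (between the pads) lies 19 mm behind it (pinch_z is the distance from the TCP to the grasp point, in m); z points along the fingers, y is the direction in which the jaws open and shut (so a half turn about z gives the same grasp; the last joint's range is limited). The gripper opens to 93 mm and grips with 3 to 60 N. Pads are 15 mm wide; open, the fingers measure 128 mm over their backs; the gripper's body (75 mm by 188 mm) begins 65 mm behind the grasp point.
Start: joints at [1.198, 0.13, 1.488, -0, 1.523, -0.085], TCP at [0.17, 0.575, 0.219] pointing down, gripper open.
Joint ranges: [-2.96, 2.96], [-0.89, 2.26], [0.02, 2.5], [-1.34, 4.48], [0, 2.73], [-2.66, 2.66]. Speed limits (rad/s): [2.39, 2.39, 2.79, 3.14, 3.14, 3.14].

INTERFACE

Orientations are given as a rotation vector (axis times angle).
In Python, from plant import * gives the robot as it stands.
- The arm moves only by the tool move_arm, never from a script. Its argument "series" is a list of rows, each a list of 7 numbers: the shift along the tool's x, y, z each as a share of 10 cm, from -1 to 1, then the turn, a rotation vector about the tool's x, y, z each as a share of 180 degrees, from -1 to 1, then the opening, from -1 (shut) to 1 (fully open). In form: [[dx, dy, dz, rx, ry, rz, jaw], ...]. A call has 1 to 8 rows; each row is the pose to reach, as a shift and turn from the pose commanded when the call began, along the tool's axes at that moment, turning the shorter way round; what a row does not reach only later rows make up. A row lasts 1/10 s, in which the tool goes at most 50 mm and 8.59 degrees, less where a joint would pass 70% of its speed; a pose out of reach is approached as far as the arm can. A call with a number of a shift or a turn outside -1 to 1 is refused whole. A call with a gripper value outside its range is refused whole. The fingers move at their own pace and stop on an object; "squeeze" is the grip in N (left out, the last holds). Time passes only in rows, so rows that repeat a pose let the fingers close. It gives the time, the measured TCP pose, the force and the opening at its end, in the units of the state.
- read_state(): the state, without advancing time (a new reading comes with each control period).
- read_camera(name): name is "scene" or "top"; returns a dict with "frame" (480x640x3 uint8, red, green, blue), "K" (3x3 intrinsics, pixels), "rvec" (rotation vector, rad) and "tvec" (3), from world to camera coordinates, as OpenCV has them. Camera axes: x right, y down, z forward; pixel columns grow to the right and rows downward; lengths in m; the calibration is good to about 2 mm. A picture is of the moment at which its call begins. There is no depth.
- close_job(): hands the job in, once; it reports no verdict.
The state is a dict: "t": time; "q": joint angles; "dq": joint speeds; "joint_torque": joint torques, N m; "tool_pos": TCP position; "orientation": TCP orientation; "force": force on the tool from outside, world axes, zero at the start; "wrist_torque": the same for the moment, N m; "opening": finger opening in m.
Only numpy, scipy, OpenCV 4.12 (cv2) and the standard library are available. Lean on these libraries where they do the work, as an engineer would, in place of code of your own. Each camera call takes 0.05 s, during which the arm holds its last target.

TASK

Stand the two loose blue dropper bottles upright on the two empty marks of the exposure unit's shelf, either bottle on either mark, so that they make a neat row with the blue bottle already standing there, and let go of them. Then slide the lamp shutter by its yellow tab against its spring to half open, where the tab's pointer meets the red line, never opening it past three quarters, and finish while still holding it there with the gripper. Leave the amber bottle, the bottle already in the row and everything else on the bench where they are.

Things in the scene. Friction and masses are not known exactly. Their poses are not given: they have to be found in the camera images.
- unit: exposure unit, fixed to the bench, turned up to 0.3 rad: a low grey sample shelf (100 mm deep in x, 260 mm wide in y, top face 30 mm above the bench) on the robot's side, and right behind it a white lamp house (90 mm deep, 260 mm wide, roof 110 mm above the bench). Origin on the bench under the line where the shelf meets the house's front; x points from the shelf into the house, y along the row (to the left as seen from the robot), z up
- mark_left (a point): white disc with a dark rim, 58 mm in diameter, printed on the sample shelf. The point is its centre on the shelf's top face. Marks are 65 mm apart in a straight row; axes as those of the unit. The mark at the +y end of the row, empty at the start
- mark_mid (a point): white disc with a dark rim, 58 mm in diameter, printed on the sample shelf. The point is its centre on the shelf's top face. Marks are 65 mm apart in a straight row; axes as those of the unit. The middle mark, empty at the start
- mark_right (a point): white disc with a dark rim, 58 mm in diameter, printed on the sample shelf. The point is its centre on the shelf's top face. Marks are 65 mm apart in a straight row; axes as those of the unit. The mark at the -y end; a blue bottle (row_bottle) already stands on it
- shutter (a joint): travel of the black shutter along the unit's +y, in m: 0 shut (its rest position), 0.08 fully open, 0.04 half open. A spring always pulls it shut: about 2 N when shut, rising evenly by 1.5 N for every 10 mm (about 8 N at half, 14 N fully open). Red line on the roof: half open; the black lines either side of it: shut and fully open
- shutter_tab (a point): the shutter's yellow tab, standing upright above the house's roof and moving with the shutter: 10 mm thick along the slide (unit y), 30 mm along unit x, from 113 to 162 mm above the bench. The point is on its centre line, 140 mm above the bench (22 mm below its top, 30 mm above the roof). A yellow pointer at its foot reads against the lines on the roof. Axes as those of the unit
- blue_a_center (a point): loose blue dropper bottle, 140 mm tall: round glass body 46 mm in diameter and 70 mm high, sloping shoulder, then a brass-coloured collar 26 mm in diameter from 86 to 112 mm above the underside (the place to grip; free on all sides), then a white rubber bulb 17 mm in diameter up to the top; 0.13 to 0.23 kg. The point is on its axis, half-way up (70 mm above its underside); z is up along the bottle. Starts upright on the bench
- blue_b_center (a point): loose blue dropper bottle, 140 mm tall: round glass body 46 mm in diameter and 70 mm high, sloping shoulder, then a brass-coloured collar 26 mm in diameter from 86 to 112 mm above the underside (the place to grip; free on all sides), then a white rubber bulb 17 mm in diameter up to the top; 0.13 to 0.23 kg. The point is on its axis, half-way up (70 mm above its underside); z is up along the bottle. Starts upright on the bench
- row_bottle_center (a point): blue bottle that already stands in the row, on mark_right; leave it. Same dropper bottle, 140 mm tall: round glass body 46 mm in diameter and 70 mm high, sloping shoulder, then a brass-coloured collar 26 mm in diameter from 86 to 112 mm above the underside (the place to grip; free on all sides), then a white rubber bulb 17 mm in diameter up to the top; 0.13 to 0.23 kg. The point is on its axis, half-way up (70 mm above its underside); z is up along the bottle
- amber_center (a point): amber (brown) bottle on the bench, near the loose blue ones; leave it. Same dropper bottle, 140 mm tall: round glass body 46 mm in diameter and 70 mm high, sloping shoulder, then a brass-coloured collar 26 mm in diameter from 86 to 112 mm above the underside (the place to grip; free on all sides), then a white rubber bulb 17 mm in diameter up to the top; 0.13 to 0.23 kg. The point is on its axis, half-way up (70 mm above its underside); z is up along the bottle
- blue_a: blue bottle a: origin at the centre of its underside
- blue_b: blue bottle b: origin at the centre of its underside
- beaker: empty glass beaker, 70 mm in diameter, 90 mm tall; origin under its centre; leave it
- slide_box: blue box, 90 x 120 x 32 mm; origin under its centre; leave it
- petri_dish: shallow glass dish, 90 mm in diameter, 15 mm tall; origin under its centre; leave it
- reagent_jar: brown jar with a black cap, 64 mm in diameter, 90 mm tall; origin under its centre; leave it
There are look-alikes about, which are no part of the job. What is shaped like the part that bears row_bottle_center but green is not meant.

How it is judged:
By the outcome, as a careful person would: the job done as asked, in the order asked, and still so for the second after the job is handed in, while the arm keeps its last pose, push and grip.
It also fails if it takes over 72 s, if anything falls off the work surface, if the arm or the gripper's body presses on something with over 40 N, if the wrist force passes 120 N, or if a joint passes its speed limit or range.

## Working session

There is one attempt and no reset: what is moved stays moved. The work goes in short steps, Python scripts to look and compute and a tool call to move; the robot and the scene stay as the last step left them, time stands still between calls to the robot, and variables do not carry over. Pictures are saved under pics/ and viewed, and the job is handed in when it is done.

Besides the shell and the picture viewer there is one more tool, called after ">>>" by a JSON object that holds its "api" and its "payload". move_arm: Moves the arm, as the interface text tells. Shift numbers are shares of 10 cm and turn numbers shares of 180 degrees, none past 1 either way. Its arguments: {"type":"object","properties":{"series":{"type":"array","items":{"type":"array","items":{"type":"number"}}},"squeeze":{"type":"number"}},"required":["series"]}

```bash
ls; mkdir -p pics; python3 - <<'E'
from plant import *
import cv2,numpy as np,pickle
s=read_state();print({k:np.round(v,3) for k,v in s.items()})
for n in("scene","top"):
    c=read_camera(n);pickle.dump(c,open(f"{n}0.pkl","wb"));cv2.imwrite(f"pics/{n}0.png",c["frame"][:,:,::-1]);print(n,c["K"],c["rvec"],c["tvec"])
E
```

```text
pics
{'t': np.float64(0.0), 'q': array([ 1.198,  0.131,  1.489, -0.   ,  1.523, -0.085]), 'dq': array([ 0.001, -0.   , -0.002,  0.001,  0.   , -0.001]), 'joint_torque': array([-1.0000e-03, -5.5983e+01, -4.9177e+01,  7.7000e-02,  3.5000e-02,
       -0.0000e+00]), 'tool_pos': array([0.17 , 0.575, 0.218]), 'orientation': array([-4.500e-01, -3.109e+00,  3.000e-03]), 'force': array([0.094, 0.33 , 0.114]), 'wrist_torque': array([ 0.004, -0.004,  0.029]), 'opening': np.float64(0.093)}
scene [[512.53184709   0.         310.4284661 ]
 [  0.         512.53184709 238.33418622]
 [  0.           0.           1.        ]] [ 2.36537578  0.66736306 -0.2592731 ] [-0.4102636  -0.15901276  1.72118265]
top [[501.68558404   0.         321.34527983]
 [  0.         501.68558404 239.4857854 ]
 [  0.           0.           1.        ]] [ 2.16097009 -2.06210533  0.22106251] [-0.04064159  0.53481034  1.41453068]
```

View pics/scene0.png

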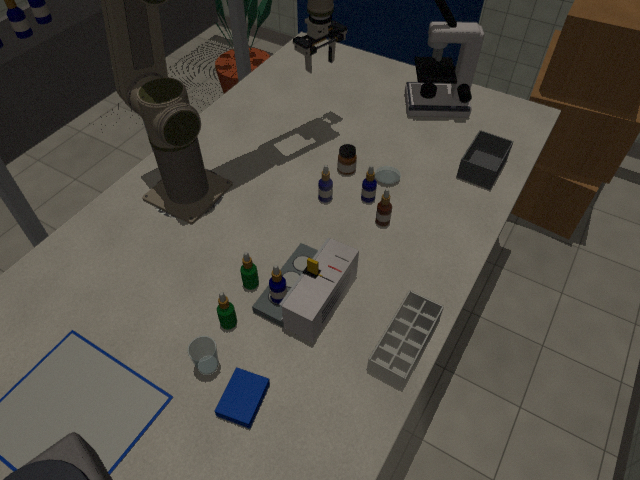

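View pics/top0.png

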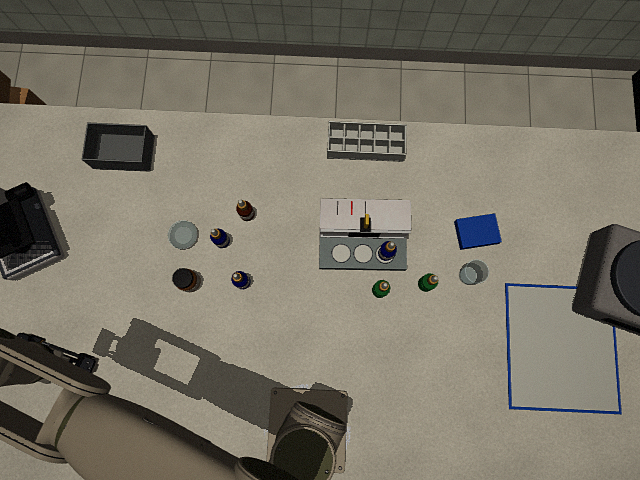

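The pictures show the unit near top px (365,235), two loose blue bottles near (220,238) and (241,280), amber at (245,210), and row bottle at (388,250). I'll zoom in to measure them.

```bash
cat > h.py <<'E'
import cv2,numpy as np,pickle
def P(c):
    R=cv2.Rodrigues(np.array(c["rvec"],float))[0];return c["K"],R,np.array(c["tvec"],float).ravel()
def ray(c,uv):
    K,R,t=P(c);d=R.T@np.linalg.inv(K)@np.array([uv[0],uv[1],1.]);return -R.T@t,d/np.linalg.norm(d)
def onz(c,uv,z):
    o,d=ray(c,uv);return o+d*(z-o[2])/d[2]
def proj(c,X):
    K,R,t=P(c);x=K@(R@np.array(X,float)+t);return x[:2]/x[2]
def tri(c1,u1,c2,u2):
    o,d=ray(c1,u1);p,e=ray(c2,u2);A=np.c_[d,-e];s=np.linalg.lstsq(A,p-o,rcond=None)[0]
    a=o+d*s[0];b=p+e*s[1];return (a+b)/2,np.linalg.norm(a-b)
def crop(c,x0,y0,w,h,f,name):
    im=c["frame"][y0:y0+h,x0:x0+w,::-1];im=cv2.resize(im,None,fx=f,fy=f,interpolation=cv2.INTER_CUBIC)
    for i in range(0,w,10): cv2.putText(im,str(x0+i),(i*f,8),0,.3,(255,255,255),1) if i%20==0 else None
    for i in range(0,h,10): cv2.putText(im,str(y0+i),(0,i*f+4),0,.3,(0,255,255),1)
    cv2.imwrite(name,np.clip(im.astype(float)*1.5,0,255).astype(np.uint8))
E
python3 - <<'E'
from h import *
t=pickle.load(open("top0.pkl","rb"));s=pickle.load(open("scene0.pkl","rb"))
crop(t,310,190,110,90,7,"pics/tu.png");crop(t,160,190,110,110,5,"pics/tb.png")
crop(s,245,230,120,115,5,"pics/su.png");crop(s,300,140,110,95,7,"pics/sb.png")
o,d=ray(t,(320,240));print(o,d);o,d=ray(s,(320,240));print(o,d)
E
```

```text
[ 0.2326408  -0.02173511  1.49464937] [ 0.20526627  0.00682359 -0.97868238]
[ 1.00877217 -0.8243884   1.20782179] [-0.32961859  0.55160498 -0.76621376]
```

View pics/tu.png

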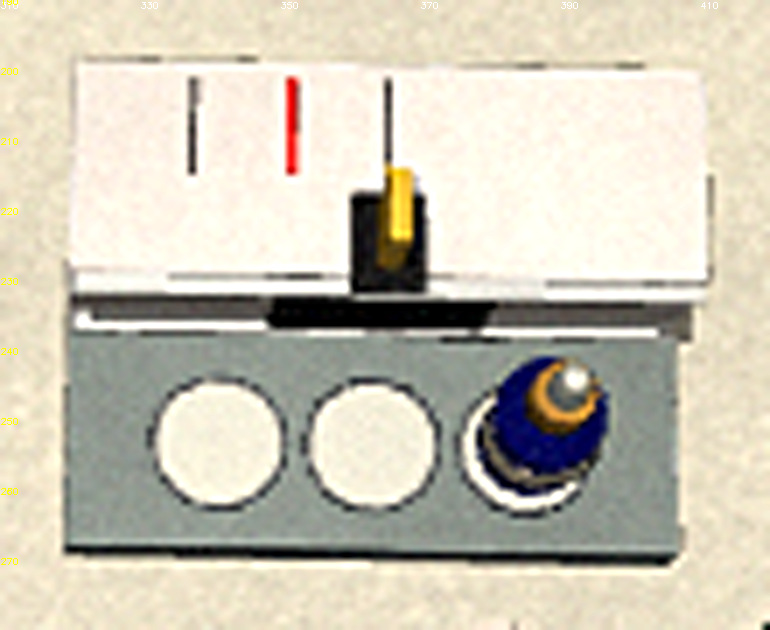

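View pics/tb.png

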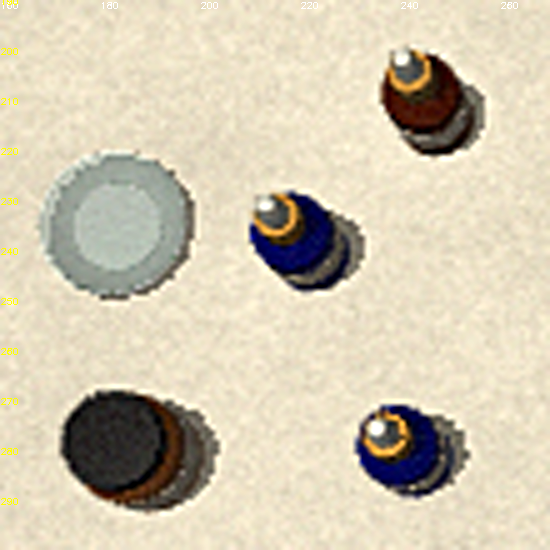

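View pics/su.png

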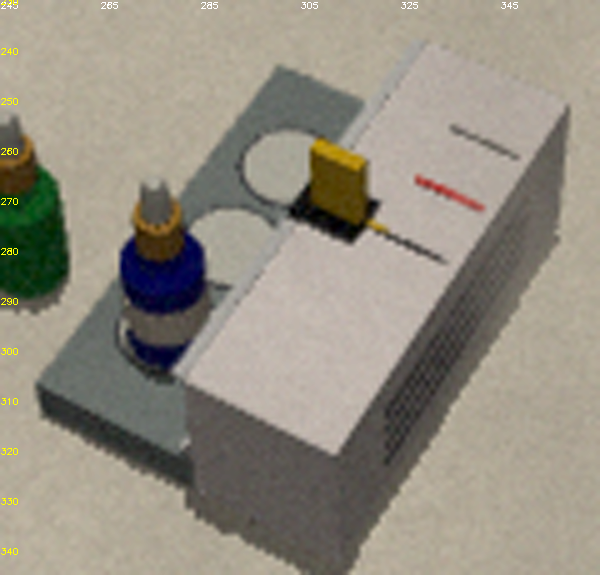

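View pics/sb.png

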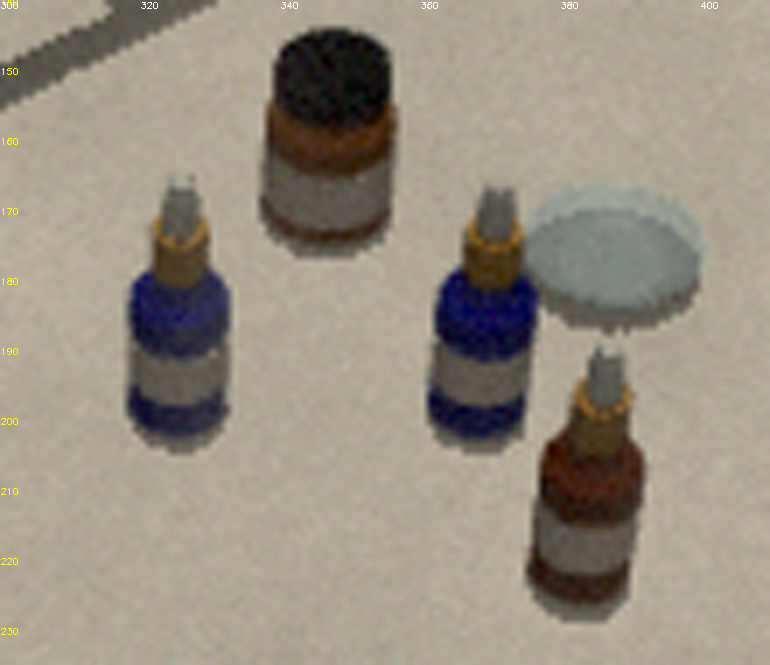

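```bash
python3 - <<'E'
from h import *
t=pickle.load(open("top0.pkl","rb"));s=pickle.load(open("scene0.pkl","rb"))
T=t["frame"].astype(int)
# marks: white blobs on shelf
m=((T.min(2)>150)).astype(np.uint8)
m[:, :315]=0;m[:242]=0;m[268:]=0;m[:,415:]=0
n,l,st,ce=cv2.connectedComponentsWithStats(m)
M=[]
for i in range(1,n):
    if st[i,4]>60: print(st[i],ce[i],onz(t,ce[i],.03).round(4))
# collars in both views: hsv orange
for nm,c in(("top",t),("scene",s)):
    h=cv2.cvtColor(c["frame"],cv2.COLOR_RGB2HSV)
    m=cv2.inRange(h,(8,110,60),(30,255,255))
    n,l,st,ce=cv2.connectedComponentsWithStats(m)
    print(nm)
    for i in range(1,n):
        if st[i,4]>12 and 130<ce[i][0]<460 and 150<ce[i][1]<330:
            ys,xs=np.where(l==i);e=cv2.minEnclosingCircle(np.c_[xs,ys].astype(np.float32))
            print(st[i],ce[i].round(1),np.round(e[0],1),round(e[1],1), onz(t,e[0],.112).round(3) if nm=="top" else "")
f=lambda x,y,x0,y0,k:(x0+(x+.5)/k-.5,y0+(y+.5)/k-.5)
# collar top centres, top view & scene view (by eye)
for nm,a,b,z in (("A",f(274,216,160,190,5),f(496,234,300,140,7),.112),("B",f(386,434,160,190,5),f(180,232,300,140,7),.112),("amber",f(408,70,160,190,5),f(601,398,300,140,7),.112),
  ("row",f(565,390,310,190,7),f(159,212,245,230,5),.142)):
    print(nm,onz(t,a,z).round(4),onz(s,b,z).round(4),tri(t,a,s,b)[0].round(4))
# roof corners z=.11, top view
for q in((75,62),(706,70),(706,285),(70,268)): print("roof",onz(t,f(*q,310,190,7),.11).round(4))
for q in((424,42),(569,105),(337,454),(185,375)): print("roof s",onz(s,f(*q,245,230,5),.11).round(4))
for q in((193,126),(292,126),(388,122)): print("line t",onz(t,f(*q,310,190,7),.11).round(4))
for q in((484,141),(450,193),(415,245)): print("line s",onz(s,f(*q,245,230,5),.11).round(4))
print("tab top t",onz(t,f(400,204,310,190,7),.162).round(4)," s",onz(s,f(340,148,245,230,5),.162).round(4))
E
```

```text
[333 245  17  17  66] [340.40909091 253.25757576] [ 0.5026 -0.0739  0.03  ]
top
[237 200   9   9  33] [241.8 204.8] [241.3 203.9] 4.3 [0.617 0.217 0.112]
[365 213   4  12  44] [366.5 218.8] [366.5 218.5] 5.7 [ 0.591 -0.141  0.112]
[211 229   9   9  32] [215.6 233.4] [215. 233.] 4.5 [0.529 0.285 0.112]
[386 242  10   9  35] [389.5 246.7] [390.4 245.6] 4.7 [ 0.516 -0.21   0.112]
[233 272   9   9  32] [237.4 276.9] [236.8 276.5] 4.5 [0.408 0.213 0.112]
[429 275   9   9  34] [431.9 279.5] [433. 279.] 4.5 [ 0.427 -0.33   0.112]
[379 282  10   9  39] [383.1 286. ] [383.5 285.9] 4.6 [ 0.401 -0.194  0.112]
scene
[322 171   8   5  18] [325.6 173.4] [325.4 172.5] 3.7 
[367 171   8   5  13] [370.1 173.5] [370.4 172.5] 3.7 
[242 257  10   7  30] [246.5 260.6] [246.5 259.5] 4.5 
[307 257  11   9  40] [312.  260.7] [311.8 261.6] 5.4 
[272 270   9   7  27] [276.3 273.7] [276.  272.5] 4.3 
[218 297  10   7  33] [222.7 300.8] [222.5 299.5] 4.7 
A [0.5293 0.2865 0.112 ] [0.5311 0.2807 0.112 ] [0.5295 0.2869 0.1068]
B [0.4088 0.2134 0.112 ] [0.4095 0.209  0.112 ] [0.4083 0.2132 0.1086]
amber [0.6181 0.2178 0.112 ] [0.6172 0.2122 0.112 ] [0.6173 0.217  0.1089]
row [ 0.5107 -0.2061  0.142 ] [ 0.5096 -0.2077  0.142 ] [ 0.5101 -0.2068  0.1416]
roof [ 0.6449 -0.0072  0.11  ]
roof [ 0.6539 -0.2659  0.11  ]
roof [ 0.5633 -0.2668  0.11  ]
roof [ 0.5581 -0.0092  0.11  ]
roof s [ 0.5553 -0.0141  0.11  ]
roof s [ 0.6462 -0.012   0.11  ]
roof s [ 0.6533 -0.2663  0.11  ]
roof s [ 0.5635 -0.2671  0.11  ]
line t [ 0.62   -0.0566  0.11  ]
line t [ 0.622 -0.097  0.11 ]
line t [ 0.6255 -0.1362  0.11  ]
line s [ 0.6187 -0.058   0.11  ]
line s [ 0.6205 -0.098   0.11  ]
line s [ 0.6219 -0.1371  0.11  ]
tab top t [ 0.5777 -0.1375  0.162 ]  s [ 0.5759 -0.1368  0.162 ]
```

```bash
python3 - <<'E'
from h import *
t=pickle.load(open("top0.pkl","rb"));s=pickle.load(open("scene0.pkl","rb"))
T=t["frame"].astype(int)
print([tuple(T[253,x]) for x in (345,362,372,350,352,330)],T.min(2)[253,326:400].tolist())
for th in (140,170,190):
    m=(T.min(2)>th).astype(np.uint8)
    for a,b in((330,352),(352,374)):
        q=m[243:265,a:b]; n,l,st,ce=cv2.connectedComponentsWithStats(q);i=1+np.argmax(st[1:,4]);c=ce[i]+[a,243];print(th,st[i],c,onz(t,c,.03).round(4))
# shelf front edge (top): bright->dark transition
f=lambda x,y,x0,y0,k:(x0+(x+.5)/k-.5,y0+(y+.5)/k-.5)
for q in((66,545),(676,555)): print("front edge",onz(t,f(*q,310,190,7),.03).round(4))
for q in((280,66),(38,384)): print("front edge s",onz(s,f(*q,245,230,5),.03).round(4))
for q in((295,166),): print("markleft s",onz(s,f(*q,245,230,5),.03).round(4))
E
```

```text
[(np.int64(168), np.int64(165), np.int64(150)), (np.int64(165), np.int64(160), np.int64(146)), (np.int64(72), np.int64(73), np.int64(74)), (np.int64(72), np.int64(69), np.int64(68)), (np.int64(91), np.int64(99), np.int64(90)), (np.int64(87), np.int64(97), np.int64(89))] [94, 94, 94, 98, 87, 47, 114, 156, 148, 150, 149, 151, 149, 146, 149, 145, 148, 145, 153, 150, 145, 145, 151, 146, 68, 86, 90, 47, 113, 151, 152, 151, 144, 147, 146, 149, 146, 147, 148, 144, 148, 138, 151, 151, 149, 149, 72, 95, 90, 52, 138, 152, 0, 49, 46, 0, 3, 3, 3, 0, 0, 0, 11, 0, 0, 5, 0, 0, 2, 29, 104, 92, 92, 92]
140 [  3   2  17  17 226] [340.85840708 252.80088496] [ 0.504  -0.0752  0.03  ]
140 [  3   2  17  17 228] [362.79385965 253.17105263] [ 0.5059 -0.1403  0.03  ]Traceback (most recent call last):
  File "<stdin>", line 8, in <module>
    return _wrapfunc(a, 'argmax', axis=axis, out=out, **kwds)
    return bound(*args, **kwds)
ValueError: attempt to get argmax of an empty sequence
```

>>> {"api": "move_arm", "payload": {"series": [[-0.5,-0.4,0,0,0,-0.04,0.3],[-1,-0.84,0,0,0,-0.08,0.3],[-1,-0.84,0,0,0,-0.101,0.3],[-1,-0.84,0,0,0,-0.101,0.3]]}}

```text
t: 0.5
tool_pos: [0.2441, 0.4636, 0.2183]
orientation: [-0.045, 3.141, -0.002]
force: [-0.4, 0.6, 0.3]
opening: 0.0659
```

```bash
cat > g.py <<'E'
from plant import *
import sys,numpy as np
from scipy.spatial.transform import Rotation as Rn
def go(x,y,z,yaw=1.6015):
    s=read_state();R=Rn.from_rotvec(s["orientation"]).as_matrix();p=np.array(s["tool_pos"])
    # target: z down, tool y at angle yaw
    yv=np.array([np.cos(yaw),np.sin(yaw),0]);zv=np.array([0,0,-1.]);G=np.c_[np.cross(yv,zv),yv,zv]
    d=R.T@(np.array([x,y,z])-p)*10; r=Rn.from_matrix(R.T@G).as_rotvec()/np.pi
    print("t",round(s["t"],2),"pos",p.round(4),"shift",d.round(3),"turn",r.round(4),"F",np.round(s["force"],1),"op",round(float(s["opening"]),4),"q",np.round(s["q"],2))
if __name__=="__main__": go(*map(float,sys.argv[1:]))
E
python3 g.py .409 .213 .2
```

```text
t 0.5 pos [0.2441 0.4636 0.2183] shift [-1.577 -2.551  0.187] turn [-0.0005  0.0001 -0.0007] F [-0.4  0.6  0.3] op 0.0659 q [ 0.99 -0.07  1.7  -0.    1.52 -0.61]
```

>>> {"api": "move_arm", "payload": {"series": [[-0.3,-0.5,0,0,0,0,0.3],[-0.6,-1,0,0,0,0,0.3],[-0.6,-1,0,0,0,0,0.3]]}}

```text
t: 0.8
tool_pos: [0.3065, 0.3659, 0.2183]
orientation: [-0.042, 3.141, -0.002]
force: [-0.6, 0.1, 0.2]
opening: 0.0605
```

>>> {"api": "move_arm", "payload": {"series": [[-0.3,-0.5,0,0,0,0,0.3],[-0.6,-1,0,0,0,0,0.3],[-0.6,-1,0,0,0,0,0.3],[-0.6,-1,0,0,0,0,0.3]]}}

```text
t: 1.2
tool_pos: [0.3691, 0.2686, 0.2185]
orientation: [0.04, -3.141, 0.0]
force: [0.8, -0.4, 0.1]
opening: 0.0607
```

```bash
python3 g.py .409 .213 .165
```

```text
t 1.2 pos [0.3691 0.2686 0.2185] shift [-0.384 -0.566  0.535] turn [-0.0001 -0.     -0.0017] F [ 0.8 -0.4  0.1] op 0.0607 q [ 0.52 -0.27  1.87 -0.    1.54 -1.08]
```

>>> {"api": "move_arm", "payload": {"series": [[-0.2,-0.3,0.25,0,0,0,0.3],[-0.384,-0.566,0.53,0,0,-0.001,0.3],[-0.384,-0.566,0.53,0,0,-0.001,0.3],[-0.384,-0.566,0.53,0,0,-0.001,0.3]]}}

```text
t: 1.6
tool_pos: [0.4074, 0.2152, 0.1649]
orientation: [0.049, -3.139, 0.0]
force: [-0.1, 0.9, 0.3]
opening: 0.0603
```

```bash
python3 g.py .409 .213 .089; python3 - <<'E'
from plant import *
from h import *
for n,a in(("top",(190,200,110,120,5)),("scene",(280,110,100,100,5))):
    c=read_camera(n);crop(c,*a,f"pics/{n}1.png")
E
```

```text
t 1.6 pos [0.4074 0.2152 0.1649] shift [-0.017 -0.023  0.759] turn [ 0.     -0.0007  0.0003] F [-0.1  0.9  0.3] op 0.0603 q [ 0.37 -0.22  1.93  0.    1.44 -1.23]
```

View pics/scene1.png

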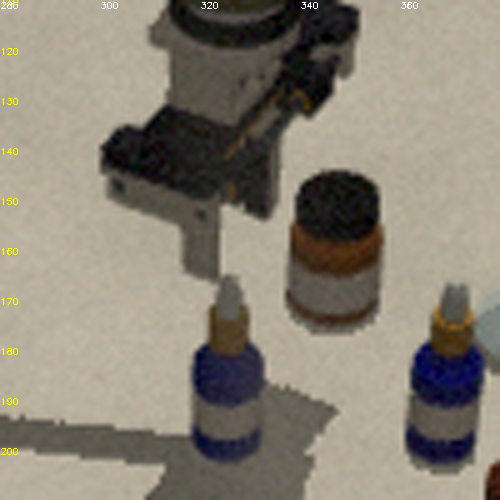

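The jaws (finger tips near scene px (318,165) and (332,152)) straddle the axis above bottle B (bulb at (325,166)), so I'm descending.

>>> {"api": "move_arm", "payload": {"series": [[-0.01,-0.01,0.3,0,0,0,0.3],[-0.01,-0.015,0.6,0,0,0,0.3],[-0.01,-0.02,0.755,0,0,0,0.3],[-0.01,-0.02,0.755,0,0,0,0.3],[-0.01,-0.02,0.755,0,0,0,-0.1],[-0.01,-0.02,0.755,0,0,0,-0.2]], "squeeze": 15}}

```text
t: 2.3
tool_pos: [0.4104, 0.2137, 0.0921]
orientation: [-0.052, 3.138, 0.002]
force: [-0.4, 0.3, 0.4]
opening: 0.0494
```

```bash
python3 g.py .409 .213 .089; python3 - <<'E'
from plant import *
from h import *
for n,a in(("top",(190,200,110,120,5)),("scene",(280,110,100,100,5))):
    c=read_camera(n);crop(c,*a,f"pics/{n}2.png")
E
```

```text
t 2.3 pos [0.4104 0.2137 0.0921] shift [ 0.014 -0.007  0.031] turn [0.0004 0.0009 0.0009] F [-0.4  0.3  0.4] op 0.0494 q [ 0.37 -0.15  2.    0.    1.29 -1.24]
```

View pics/scene2.png

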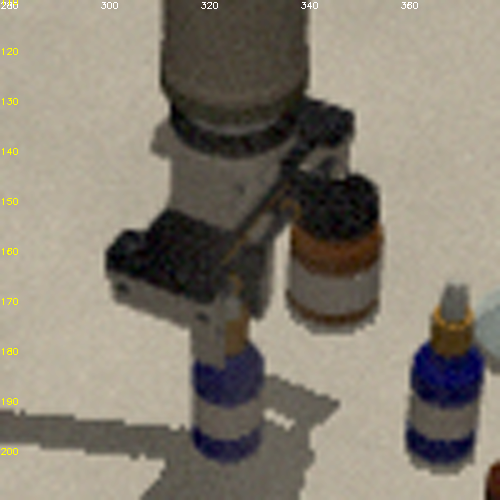

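Fingers are around the collar of bottle B, so I'm closing.

>>> {"api": "move_arm", "payload": {"series": [[0,0,0.02,0,0,0,-0.3],[0,0,0.02,0,0,0,-0.6],[0,0,0.02,0,0,0,-1],[0,0,0.02,0,0,0,-1],[0,0,0.02,0,0,0,-1],[0,0,0.02,0,0,0,-1]], "squeeze": 15}}

```text
t: 3.0
tool_pos: [0.4094, 0.2126, 0.0883]
orientation: [-0.051, 3.141, 0.0]
force: [0.3, 1.2, 0.2]
opening: 0.0256
```

```bash
python3 g.py .409 .213 .089
```

```text
t 3.0 pos [0.4094 0.2126 0.0883] shift [ 0.004  0.004 -0.007] turn [0.     0.     0.0006] F [0.3 1.2 0.2] op 0.0256 q [ 0.37 -0.15  2.01  0.    1.28 -1.24]
```

>>> {"api": "move_arm", "payload": {"series": [[0,0,-0.1,0,0,0,-1],[0,0,-0.3,0,0,0,-1],[0,0,-0.55,0,0,0,-1],[0,0,-0.8,0,0,0,-1],[0,0,-0.8,0,0,0,-1]], "squeeze": 20}}

```text
t: 3.5
tool_pos: [0.4115, 0.2135, 0.1725]
orientation: [-0.051, 3.135, 0.004]
force: [0.9, -0.6, -1.9]
opening: 0.026
```

```bash
python3 g.py .506 -.1405 .17;python3 - <<'E'
from plant import *
from h import *
c=read_camera("scene");crop(c,280,90,100,120,5,f"pics/s3.png")
E
```

```text
t 3.5 pos [0.4115 0.2135 0.1725] shift [-0.829 -3.569  0.023] turn [0.0007 0.002  0.0006] F [ 0.9 -0.6 -1.9] op 0.026 q [ 0.37 -0.23  1.92 -0.    1.44 -1.24]
```

View pics/s3.png

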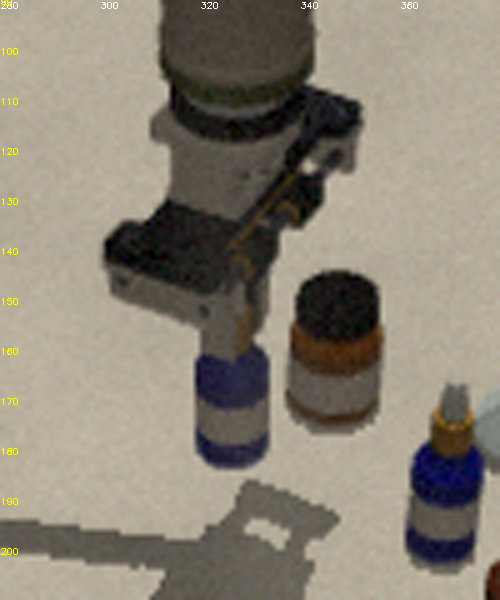

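Bottle B is held upright at (322,170). Carrying it to the middle mark.

>>> {"api": "move_arm", "payload": {"series": [[0,-0.1,0,0,0,0,-1],[0,-0.3,0,0,0,0,-1],[-0.1,-0.55,0,0,0,0,-1],[-0.2,-0.8,0,0,0,0,-1],[-0.25,-1,0,0,0,0,-1]]}}

```text
t: 4.05
tool_pos: [0.4368, 0.1115, 0.1662]
orientation: [0.051, -3.138, 0.001]
force: [0.7, -0.2, -2.0]
opening: 0.0255
```

>>> {"api": "move_arm", "payload": {"series": [[-0.06,-0.25,0,0,0,0,-1],[-0.12,-0.5,0,0,0,0,-1],[-0.2,-0.75,0,0,0,0,-1],[-0.25,-1,0,0,0,0,-1]]}}

```text
t: 4.45
tool_pos: [0.4647, 0.0127, 0.1662]
orientation: [0.051, -3.138, -0.0]
force: [-0.2, -0.4, -1.1]
opening: 0.0254
```

>>> {"api": "move_arm", "payload": {"series": [[-0.06,-0.25,0,0,0,0,-1],[-0.12,-0.5,0,0,0,0,-1],[-0.2,-0.75,0,0,0,0,-1],[-0.25,-1,0,0,0,0,-1],[-0.25,-1,0,0,0,0,-1]]}}

```text
t: 4.95
tool_pos: [0.4929, -0.0877, 0.1662]
orientation: [0.047, -3.138, 0.001]
force: [0.1, 0.3, -2.3]
opening: 0.0256
```

```bash
python3 g.py .506 -.1405 .15
```

```text
t 4.95 pos [ 0.4929 -0.0877  0.1662] shift [-0.115 -0.532  0.162] turn [-0.0001 -0.001  -0.0003] F [ 0.1  0.3 -2.3] op 0.0256 q [-0.28 -0.11  1.82 -0.    1.43 -1.88]
```

>>> {"api": "move_arm", "payload": {"series": [[-0.03,-0.15,0,0,0,0,-1],[-0.07,-0.35,0.03,0,0,0,-1],[-0.115,-0.53,0.1,0,0,0,-1],[-0.115,-0.53,0.16,0,0,0,-1],[-0.115,-0.53,0.16,0,0,0,-1]]}}

```text
t: 5.45
tool_pos: [0.5059, -0.137, 0.1502]
orientation: [0.051, -3.138, -0.002]
force: [-0.1, 1.7, -1.5]
opening: 0.0253
```

```bash
python3 g.py .506 -.1405 .120;python3 - <<'E'
from plant import *
from h import *
for n,a in(("top",(310,190,110,90,7)),("scene",(245,200,120,120,5))):
    c=read_camera(n);crop(c,*a,f"pics/{n}4.png")
E
```

```text
t 5.45 pos [ 0.5059 -0.137   0.1502] shift [-0.    -0.035  0.302] turn [ 0.0005 -0.001   0.0005] F [-0.1  1.7 -1.5] op 0.0253 q [-0.36 -0.03  1.78  0.    1.39 -1.97]
```

View pics/scene4.png

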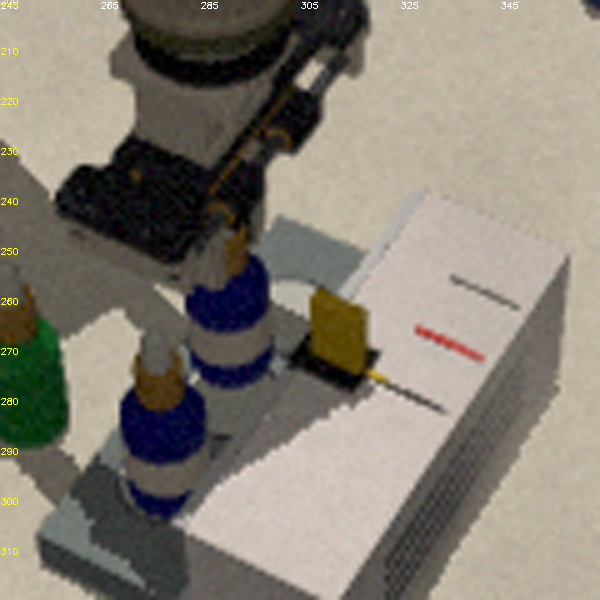

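View pics/top4.png

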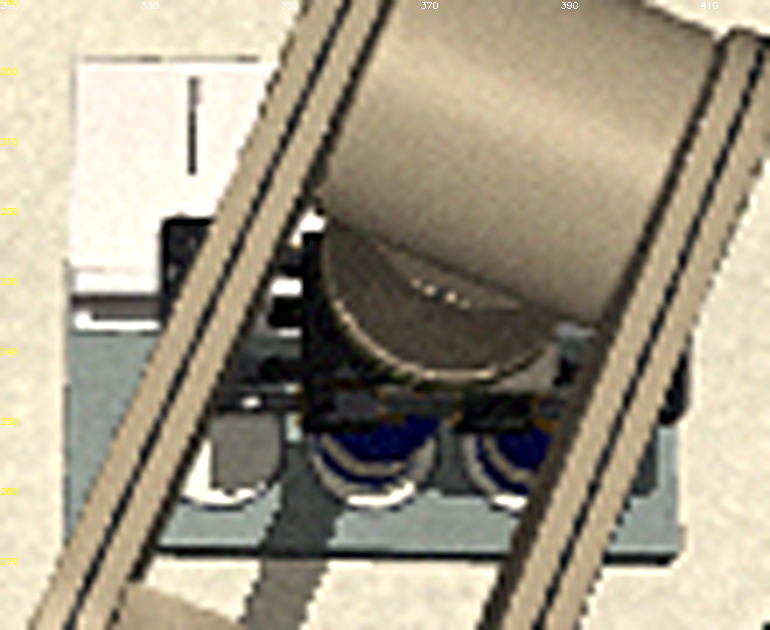

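```bash
for i in 1 2 3 4; do python3 -c "
from plant import *
read_camera('top')
from g import go
go(.506,-.1405,.12)"; done
```

```text
t 5.6 pos [ 0.507  -0.1367  0.152 ] shift [ 0.011 -0.038  0.32 ] turn [ 0.0001 -0.0001  0.0009] F [ 0.2 -0.2 -0.7] op 0.0253 q [-0.36 -0.03  1.78  0.    1.4  -1.97]
t 5.65 pos [ 0.5072 -0.1367  0.1523] shift [ 0.013 -0.038  0.323] turn [0.     0.     0.0009] F [-0.1 -0.6 -1.3] op 0.0253 q [-0.36 -0.03  1.78  0.    1.4  -1.97]
t 5.7 pos [ 0.5074 -0.1368  0.1525] shift [ 0.015 -0.037  0.325] turn [-0.      0.0001  0.0009] F [-0.  -0.4 -1.2] op 0.0254 q [-0.36 -0.03  1.78  0.    1.4  -1.97]
t 5.75 pos [ 0.5075 -0.1369  0.1525] shift [ 0.016 -0.036  0.325] turn [-0.0001  0.0002  0.0009] F [ 0.9  0.6 -2.1] op 0.0254 q [-0.36 -0.03  1.78  0.    1.4  -1.97]
```

>>> {"api": "move_arm", "payload": {"series": [[0.01,-0.03,0.1,0,0,0,-1],[0.015,-0.036,0.2,0,0,0,-1],[0.015,-0.036,0.27,0,0,0,-1],[0.015,-0.036,0.27,0,0,0,-1],[0.015,-0.036,0.27,0,0,0,-1],[0.015,-0.036,0.27,0,0,0,-1]]}}

```text
t: 6.35
tool_pos: [0.5061, -0.1411, 0.1255]
orientation: [-0.051, 3.141, -0.0]
force: [0.1, -0.7, -2.4]
opening: 0.0256
```

```bash
python3 g.py .506 -.1405 .12;python3 - <<'E'
from plant import *
from h import *
for n,a in(("top",(310,190,110,90,7)),("scene",(245,200,120,120,5))):
    c=read_camera(n);crop(c,*a,f"pics/{n}5.png")
E
python3 g.py .506 -.1405 .12
```

```text
t 6.35 pos [ 0.5061 -0.1411  0.1255] shift [0.001 0.006 0.054] turn [-0.0001  0.0001  0.0006] F [ 0.1 -0.7 -2.4] op 0.0256 q [-0.37 -0.01  1.8   0.    1.34 -1.97]
t 6.45 pos [ 0.5063 -0.1411  0.1256] shift [0.002 0.007 0.056] turn [-0.0001  0.0003  0.0006] F [ 0.4  0.2 -2.1] op 0.0255 q [-0.37 -0.01  1.8  -0.    1.34 -1.97]
```

View pics/scene5.png

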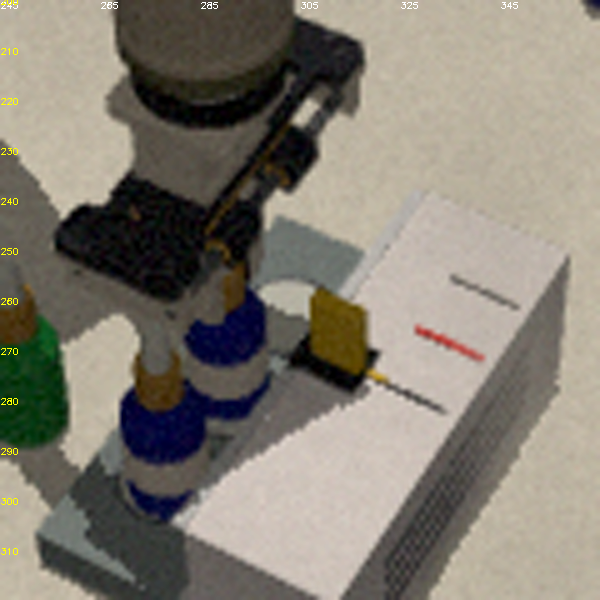

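View pics/top5.png

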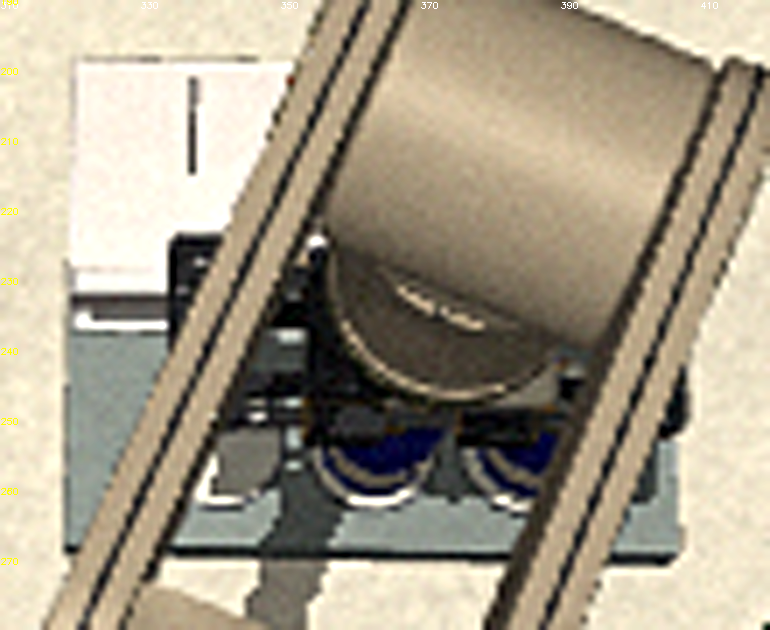

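>>> {"api": "move_arm", "payload": {"series": [[0,0.003,0.03,0,0,0,-1],[0,0.005,0.05,0,0,0,-1],[0,0.005,0.06,0,0,0,-1],[0,0.005,0.06,0,0,0,-1]]}}

```text
t: 6.85
tool_pos: [0.5057, -0.1404, 0.1188]
orientation: [0.051, -3.141, -0.0]
force: [0.2, -0.9, -1.8]
opening: 0.0254
```

```bash
python3 g.py .506 -.1405 .119
```

```text
t 6.85 pos [ 0.5057 -0.1404  0.1188] shift [-0.003 -0.001 -0.002] turn [ 0.0001 -0.0002  0.0006] F [ 0.2 -0.9 -1.8] op 0.0254 q [-0.37 -0.    1.81 -0.    1.33 -1.97]
```

>>> {"api": "move_arm", "payload": {"series": [[0,0,0.01,0,0,0,-1],[0,0,0.015,0,0,0,-1],[0,0,0.015,0,0,0,-1]]}}

```text
t: 7.15
tool_pos: [0.5062, -0.1405, 0.1182]
orientation: [-0.051, 3.14, -0.0]
force: [-0.4, 0.9, 4.0]
opening: 0.0256
```

>>> {"api": "move_arm", "payload": {"series": [[0,0,0,0,0,0,-0.4],[0,0,0,0,0,0,-0.3],[0,0,0,0,0,0,-0.2],[0,0,0,0,0,0,-0.15],[0,0,0,0,0,0,-0.15]]}}

```text
t: 7.65
tool_pos: [0.5058, -0.1405, 0.1175]
orientation: [0.051, -3.141, -0.0]
force: [-0.3, 0.8, 0.8]
opening: 0.0393
```

>>> {"api": "move_arm", "payload": {"series": [[0,0,-0.1,0,0,0,-0.15],[0,0,-0.3,0,0,0,-0.15],[0,0,-0.6,0,0,0,-0.15],[0,0,-1,0,0,0,-0.15],[0,0,-1,0,0,0,-0.15]]}}

```text
t: 8.15
tool_pos: [0.509, -0.1417, 0.2251]
orientation: [-0.051, 3.131, -0.006]
force: [0.7, -1.0, 0.5]
opening: 0.0394
```

```bash
python3 g.py .5294 .2855 .218
```

```text
t 8.15 pos [ 0.509  -0.1417  0.2251] shift [-0.343  4.263  0.057] turn [-0.0013  0.0031  0.0006] F [ 0.7 -1.   0.5] op 0.0394 q [-0.37 -0.08  1.69 -0.    1.52 -1.97]
```

Now I move back toward bottle A, past the bottle tops.

>>> {"api": "move_arm", "payload": {"series": [[0,0.5,0,0,0,0,0],[-0.08,1,0,0,0,0,0.3],[-0.08,1,0,0,0,0,0.3]]}}

```text
t: 8.45
tool_pos: [0.5109, -0.0354, 0.2182]
orientation: [-0.059, 3.14, 0.003]
force: [-0.0, -0.3, 0.5]
opening: 0.0577
```

>>> {"api": "move_arm", "payload": {"series": [[0,0.5,0,0,0,0,0],[-0.08,1,0,0,0,0,0.3],[-0.08,1,0,0,0,0,0.3]]}}

```text
t: 8.75
tool_pos: [0.5153, 0.0646, 0.2179]
orientation: [-0.059, 3.141, 0.003]
force: [-0.6, -0.8, 0.1]
opening: 0.0606
```

>>> {"api": "move_arm", "payload": {"series": [[0,0.5,0,0,0,0,0],[-0.08,1,0,0,0,0,0.3],[-0.08,1,0,0,0,0,0.3]]}}

```text
t: 9.05
tool_pos: [0.52, 0.1643, 0.2177]
orientation: [-0.058, 3.141, 0.003]
force: [-0.4, 0.7, -0.2]
opening: 0.0599
```

>>> {"api": "move_arm", "payload": {"series": [[0,0.5,0,0,0,0,0],[-0.08,1,0,0,0,0,0.3],[-0.08,1,0,0,0,0,0.3],[-0.08,1,0,0,0,0,0.3]]}}

```text
t: 9.45
tool_pos: [0.5249, 0.26, 0.2173]
orientation: [0.054, -3.14, 0.002]
force: [0.1, -0.3, 0.8]
opening: 0.0601
```

```bash
python3 g.py .5294 .2855 .165
python3 - <<'E'
from plant import *
from h import *
for n,a in(("top",(310,190,110,90,7)),("scene",(245,220,120,120,5))):
    c=read_camera(n);pickle.dump(c,open(n+"6.pkl","wb"));crop(c,*a,f"pics/{n}6.png")
E
```

```text
t 9.45 pos [0.5249 0.26   0.2173] shift [-0.054  0.254  0.522] turn [-0.0003 -0.0002  0.0012] F [ 0.1 -0.3  0.8] op 0.0601 q [ 0.37  0.09  1.53 -0.    1.52 -1.23]
```

View pics/top6.png

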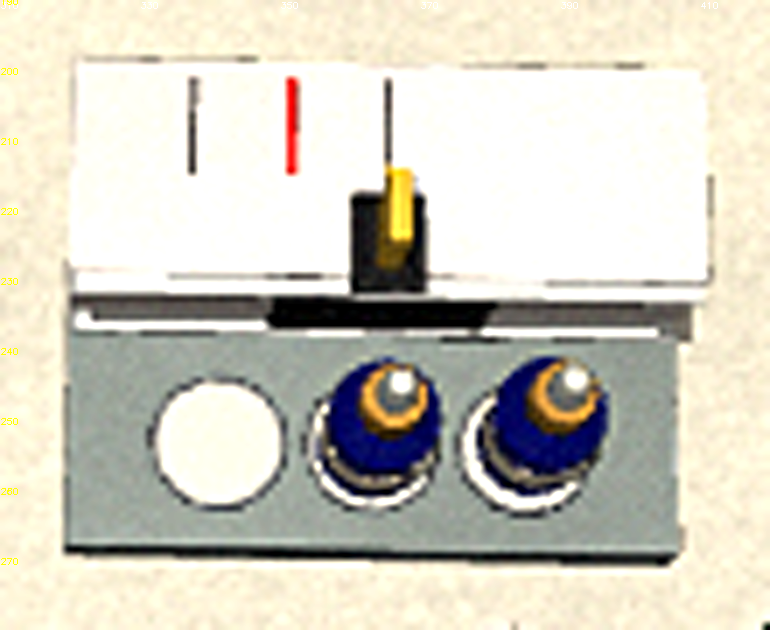

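View pics/scene6.png

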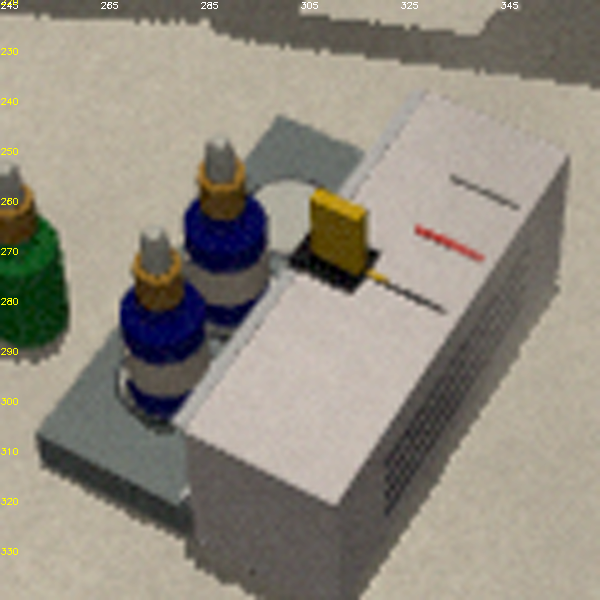

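The middle bottle (collar at top px (366,246)) stands upright, in line with the row bottle (390,246). Next is bottle A.

>>> {"api": "move_arm", "payload": {"series": [[-0.02,0.1,0.2,0,0,0,0.3],[-0.054,0.254,0.5,0,0,0.001,0.3],[-0.054,0.254,0.5,0,0,0.001,0.3],[-0.054,0.254,0.5,0,0,0.001,0.3],[-0.054,0.254,0.5,0,0,0.001,0.3]]}}

```text
t: 10.05
tool_pos: [0.5303, 0.2848, 0.1695]
orientation: [-0.045, 3.139, 0.001]
force: [-0.4, 0.2, 0.7]
opening: 0.0603
```

```bash
python3 - <<'E'
from plant import *
from h import *
for n,a in(("scene",(310,100,110,110,6)),):
    c=read_camera(n);crop(c,*a,f"pics/{n}7.png")
E
python3 g.py .5294 .2855 .0895
```

```text
t 10.1 pos [0.5305 0.2851 0.1697] shift [0.013 0.004 0.802] turn [ 0.0002  0.0008 -0.0007] F [-0.6  0.2  0.8] op 0.0607 q [ 0.41  0.16  1.54 -0.    1.43 -1.19]
```

View pics/scene7.png

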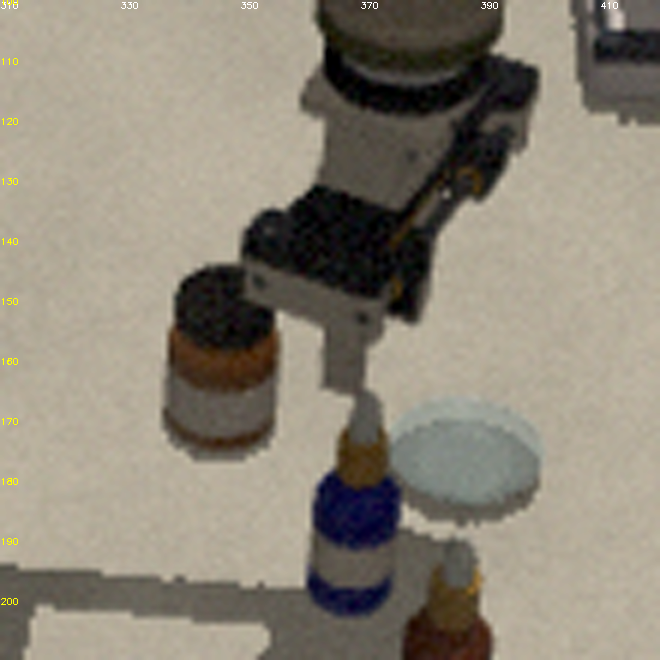

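The jaws sit above bottle A (bulb at scene px (370,166)), clear of the jar and the amber bottle.

>>> {"api": "move_arm", "payload": {"series": [[0.01,0.002,0.3,0,0,0,0.3],[0.012,0.004,0.6,0,0,0,0.3],[0.012,0.004,0.8,0,0,0,0.3],[0.012,0.004,0.8,0,0,0,0.3],[0.012,0.004,0.8,0,0,0,0.2],[0.012,0.004,0.8,0,0,0,0.1]], "squeeze": 15}}

```text
t: 10.7
tool_pos: [0.5297, 0.2867, 0.0902]
orientation: [-0.046, 3.138, 0.002]
force: [-0.2, 0.9, 0.9]
opening: 0.0526
```

```bash
python3 g.py .5294 .2855 .0895
```

```text
t 10.7 pos [0.5297 0.2867 0.0902] shift [ 0.004 -0.012  0.007] turn [ 0.0004  0.0011 -0.0004] F [-0.2  0.9  0.9] op 0.0526 q [ 0.41  0.23  1.62 -0.    1.29 -1.19]
```

>>> {"api": "move_arm", "payload": {"series": [[0,0,0.007,0,0,0,-0.2],[0,0,0.007,0,0,0,-0.5],[0,0,0.007,0,0,0,-1],[0,0,0.007,0,0,0,-1],[0,0,0.007,0,0,0,-1],[0,0,0.007,0,0,0,-1],[0,0,0.007,0,0,0,-1]], "squeeze": 20}}

```text
t: 11.4
tool_pos: [0.5284, 0.2863, 0.0873]
orientation: [-0.046, 3.141, 0.0]
force: [-0.3, -0.8, 3.3]
opening: 0.0256
```

```bash
python3 g.py .5294 .2855 .0895
```

```text
t 11.4 pos [0.5284 0.2863 0.0873] shift [-0.01  -0.008 -0.022] turn [ 0.      0.0002 -0.0004] F [-0.3 -0.8  3.3] op 0.0256 q [ 0.41  0.23  1.62 -0.    1.29 -1.19]
```

>>> {"api": "move_arm", "payload": {"series": [[0,0,-0.1,0,0,0,-1],[0,0,-0.3,0,0,0,-1],[0,0,-0.55,0,0,0,-1],[0,0,-0.8,0,0,0,-1],[0,0,-0.8,0,0,0,-1]]}}

```text
t: 11.9
tool_pos: [0.5303, 0.2873, 0.1715]
orientation: [-0.046, 3.135, 0.004]
force: [0.5, 0.9, -1.6]
opening: 0.0254
```

```bash
python3 g.py .504 -.0755 .165
```

```text
t 11.9 pos [0.5303 0.2873 0.1715] shift [ 0.371 -3.619  0.053] turn [ 0.0008  0.002  -0.0004] F [ 0.5  0.9 -1.6] op 0.0254 q [ 0.41  0.16  1.54  0.    1.43 -1.19]
```

>>> {"api": "move_arm", "payload": {"series": [[0,-0.1,0,0,0,0,-1],[0,-0.3,0,0,0,0,-1],[0.05,-0.55,0,0,0,0,-1],[0.08,-0.8,0,0,0,0,-1],[0.1,-1,0,0,0,0,-1]]}}

```text
t: 12.4
tool_pos: [0.5193, 0.1838, 0.1641]
orientation: [0.046, -3.137, 0.002]
force: [0.8, -0.7, -2.1]
opening: 0.0252
```

>>> {"api": "move_arm", "payload": {"series": [[0.025,-0.25,0,0,0,0,-1],[0.05,-0.5,0,0,0,0,-1],[0.08,-0.75,0,0,0,0,-1],[0.1,-1,0,0,0,0,-1]]}}

```text
t: 12.8
tool_pos: [0.5122, 0.0841, 0.1643]
orientation: [0.046, -3.137, 0.001]
force: [-0.2, -0.4, -1.8]
opening: 0.0258
```

>>> {"api": "move_arm", "payload": {"series": [[0.025,-0.25,0,0,0,0,-1],[0.05,-0.5,0,0,0,0,-1],[0.08,-0.75,0,0,0,0,-1],[0.1,-1,0,0,0,0,-1],[0.1,-1,0,0,0,0,-1]]}}

```text
t: 13.3
tool_pos: [0.5052, -0.0174, 0.1645]
orientation: [0.042, -3.138, 0.001]
force: [0.1, 0.5, -2.6]
opening: 0.0255
```

```bash
python3 g.py .504 -.0755 .15
```

```text
t 13.3 pos [ 0.5052 -0.0174  0.1645] shift [ 0.027 -0.58   0.146] turn [-0.0002 -0.0012 -0.0013] F [ 0.1  0.5 -2.6] op 0.0255 q [-0.13 -0.09  1.81 -0.    1.42 -1.73]
```

>>> {"api": "move_arm", "payload": {"series": [[0,-0.2,0,0,0,0,-1],[0.015,-0.4,0.03,0,0,0,-1],[0.025,-0.58,0.1,0,0,-0.001,-1],[0.025,-0.58,0.15,0,0,-0.001,-1],[0.025,-0.58,0.15,0,0,-0.001,-1],[0.025,-0.58,0.15,0,0,-0.001,-1],[0.025,-0.58,0.15,0,0,-0.001,-1]]}}

```text
t: 14.0
tool_pos: [0.5062, -0.0717, 0.1519]
orientation: [0.053, -3.141, -0.0]
force: [-0.2, 0.2, -2.0]
opening: 0.0255
```

```bash
python3 g.py .504 -.0755 .124
```

```text
t 14.0 pos [ 0.5062 -0.0717  0.1519] shift [ 0.023 -0.037  0.279] turn [ 0.0001 -0.      0.0009] F [-0.2  0.2 -2. ] op 0.0255 q [-0.24 -0.07  1.81  0.    1.4  -1.85]
```

>>> {"api": "move_arm", "payload": {"series": [[0.01,-0.02,0.1,0,0,0,-1],[0.022,-0.037,0.2,0,0,0.001,-1],[0.022,-0.037,0.26,0,0,0.001,-1],[0.022,-0.037,0.26,0,0,0.001,-1],[0.022,-0.037,0.26,0,0,0.001,-1],[0.022,-0.037,0.26,0,0,0.001,-1]]}}

```text
t: 14.6
tool_pos: [0.5044, -0.0764, 0.1263]
orientation: [-0.046, 3.141, -0.0]
force: [-0.3, -0.6, -2.1]
opening: 0.0259
```

```bash
python3 - <<'E'
from plant import *
from h import *
for n,a in(("top",(310,190,110,90,7)),("scene",(245,200,120,120,5))):
    c=read_camera(n);crop(c,*a,f"pics/{n}8.png")
E
python3 g.py .504 -.0755 .118
```

```text
t 14.7 pos [ 0.5045 -0.0764  0.1264] shift [0.005 0.009 0.084] turn [-0.0001  0.0003 -0.0004] F [-0.7  0.5 -2.1] op 0.0255 q [-0.25 -0.05  1.84  0.    1.35 -1.85]
```

View pics/top8.png

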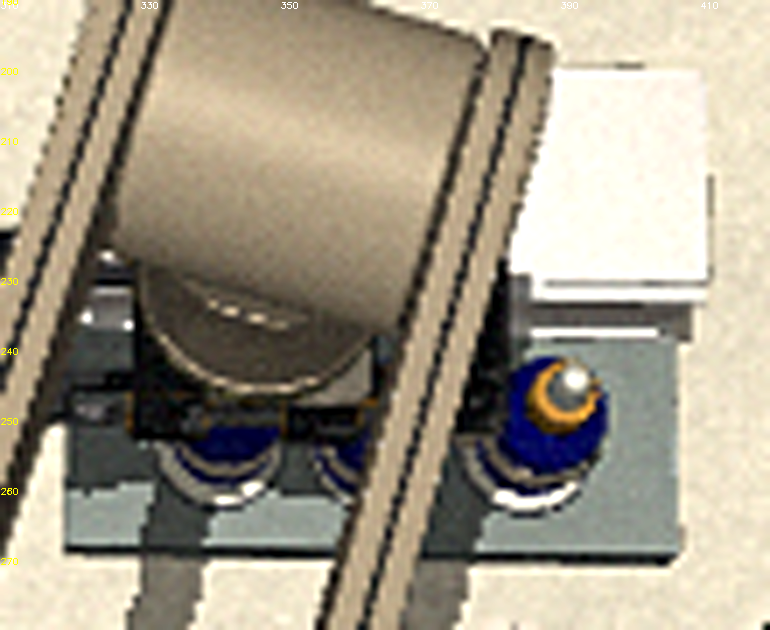

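View pics/scene8.png

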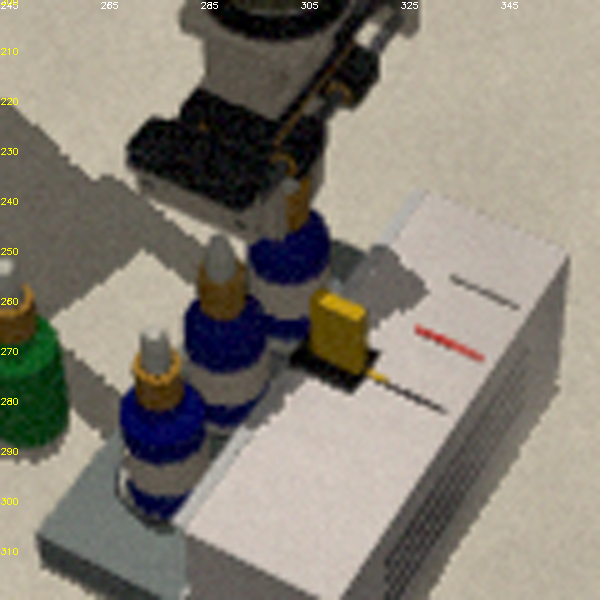

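Bottle A hangs just over the left mark in both views. Lowering it.

>>> {"api": "move_arm", "payload": {"series": [[0,0.005,0.04,0,0,0,-1],[0,0.005,0.06,0,0,0,-1],[0,0.005,0.075,0,0,0,-1],[0,0.005,0.075,0,0,0,-1]]}}

```text
t: 15.1
tool_pos: [0.5039, -0.0758, 0.118]
orientation: [0.046, -3.141, -0.0]
force: [0.5, -0.3, -2.2]
opening: 0.0257
```

```bash
python3 g.py .504 -.0755 .118
```

```text
t 15.1 pos [ 0.5039 -0.0758  0.118 ] shift [-0.001  0.003  0.   ] turn [ 0.     -0.0002 -0.0004] F [ 0.5 -0.3 -2.2] op 0.0257 q [-0.25 -0.04  1.85 -0.    1.33 -1.85]
```

>>> {"api": "move_arm", "payload": {"series": [[0,0,0.007,0,0,0,-1],[0,0,0.012,0,0,0,-1],[0,0,0.012,0,0,0,-1]]}}

```text
t: 15.4
tool_pos: [0.5042, -0.0759, 0.1173]
orientation: [-0.046, 3.141, -0.0]
force: [-1.6, -0.8, -1.9]
opening: 0.0259
```

>>> {"api": "move_arm", "payload": {"series": [[0,0,0.007,0,0,0,-1],[0,0,0.01,0,0,0,-1],[0,0,0.01,0,0,0,-1]]}}

```text
t: 15.7
tool_pos: [0.5047, -0.076, 0.1173]
orientation: [-0.046, 3.14, -0.001]
force: [-2.3, 0.2, 5.9]
opening: 0.0256
```

Contact is made, so I release.

>>> {"api": "move_arm", "payload": {"series": [[0,0,0,0,0,0,-0.4],[0,0,0,0,0,0,-0.3],[0,0,0,0,0,0,-0.2],[0,0,0,0,0,0,-0.15],[0,0,0,0,0,0,-0.15]]}}

```text
t: 16.2
tool_pos: [0.5041, -0.0758, 0.1161]
orientation: [0.046, -3.141, -0.0]
force: [-0.3, -0.0, 0.7]
opening: 0.0393
```

>>> {"api": "move_arm", "payload": {"series": [[0,0,-0.1,0,0,0,-0.15],[0,0,-0.3,0,0,0,-0.15],[0,0,-0.6,0,0,0,-0.15],[0,0,-1,0,0,0,-0.15],[0,0,-1,0,0,0,-0.15]]}}

```text
t: 16.7
tool_pos: [0.5074, -0.0766, 0.2236]
orientation: [-0.046, 3.131, -0.004]
force: [0.9, -0.5, 0.2]
opening: 0.0397
```

>>> {"api": "move_arm", "payload": {"series": [[0,0.3,0,0,0,0,-0.15],[0,0.8,-0.2,0,0,0,-0.15],[0,1,-0.4,0,0,0,-0.15],[0,1,-0.4,0,0,0,-0.15]]}}

```text
t: 17.1
tool_pos: [0.5025, 0.0267, 0.2599]
orientation: [-0.052, 3.136, 0.001]
force: [-0.6, 0.1, -1.2]
opening: 0.0393
```

>>> {"api": "move_arm", "payload": {"series": [[0,0.5,0,0,0,0,-0.15],[0,1,0,0,0,0,-0.15],[0,1,0,0,0,0,-0.15]]}}

```text
t: 17.4
tool_pos: [0.4975, 0.1282, 0.2556]
orientation: [0.054, -3.14, -0.003]
force: [0.9, 0.1, -0.7]
opening: 0.0396
```

```bash
python3 g.py .573 -.1375 .24
python3 - <<'E'
from plant import *
from h import *
for n,a in(("top",(310,190,110,90,7)),("scene",(245,210,120,120,5))):
    c=read_camera(n);pickle.dump(c,open(n+"9.pkl","wb"));crop(c,*a,f"pics/{n}9.png")
    if n=="top":
        h=cv2.cvtColor(c["frame"],cv2.COLOR_RGB2HSV);m=cv2.inRange(h,(8,110,60),(30,255,255))
        k,l,st,ce=cv2.connectedComponentsWithStats(m)
        for i in range(1,k):
            if st[i,4]>12 and 315<ce[i][0]<410 and 200<ce[i][1]<262:
                ys,xs=np.where(l==i);e=cv2.minEnclosingCircle(np.c_[xs,ys].astype(np.float32));print(np.round(e,1) if 0 else e,onz(c,e[0],.142).round(4))
E
```

```text
t 17.4 pos [0.4975 0.1282 0.2556] shift [-0.664 -2.682  0.151] turn [ 0.0005 -0.0002  0.0011] F [ 0.9  0.1 -0.7] op 0.0396 q [ 0.15 -0.12  1.67  0.    1.59 -1.45]
((365.0, 220.0357208251953), 7.0358076095581055) [ 0.5789 -0.1346  0.142 ]
((342.743896484375, 244.71951293945312), 4.622192859649658) [ 0.5061 -0.0754  0.142 ]
((390.3571472167969, 245.64285278320312), 4.656675815582275) [ 0.5097 -0.2064  0.142 ]
((366.0, 246.0), 4.472236156463623) [ 0.5055 -0.1394  0.142 ]
```

View pics/top9.png

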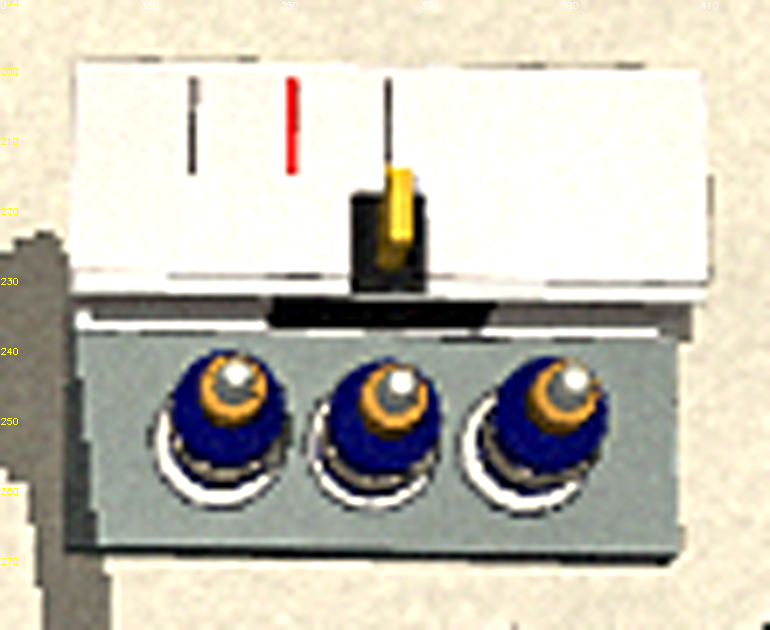

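View pics/scene9.png

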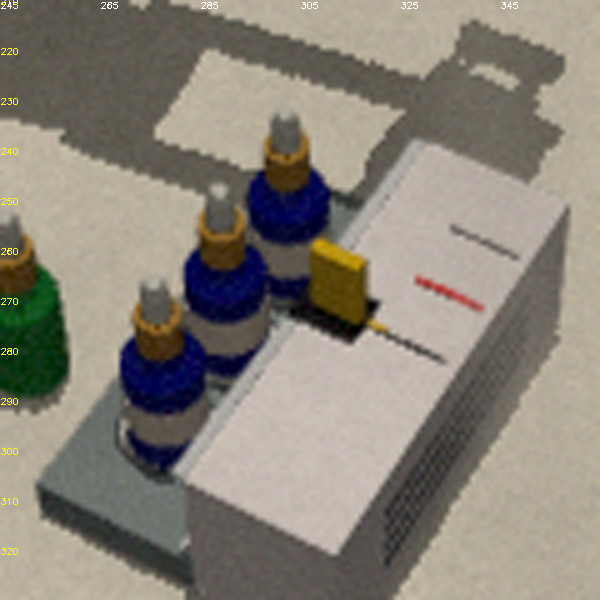

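All three bottles are upright in a row (collars at top px (343,245), (366,246) and (390,246)), within about 2 mm of a straight line at even spacing. The shutter is still shut. Now the tab.

>>> {"api": "move_arm", "payload": {"series": [[-0.1,-0.5,0,0,0,0,0.05],[-0.26,-1,0,0,0,0,0.05],[-0.26,-1,0,0,0,0,0.05]]}}

```text
t: 17.8
tool_pos: [0.5279, 0.0183, 0.2557]
orientation: [0.037, -3.141, 0.004]
force: [-1.0, -0.1, -0.1]
opening: 0.0486
```

>>> {"api": "move_arm", "payload": {"series": [[-0.1,-0.5,0,0,0,0,0.05],[-0.26,-1,0,0,0,0,0.05],[-0.26,-1,0,0,0,0,0.05],[-0.26,-1,0,0,0,0,0.05]]}}

```text
t: 18.2
tool_pos: [0.5556, -0.0766, 0.2556]
orientation: [0.04, -3.14, -0.0]
force: [-0.5, 0.1, 0.2]
opening: 0.0489
```

```bash
python3 g.py .5768 -.1375 .19
```

```text
t 18.2 pos [ 0.5556 -0.0766  0.2556] shift [-0.197 -0.614  0.656] turn [ 0.0001 -0.0004 -0.0018] F [-0.5  0.1  0.2] op 0.0489 q [-0.23  0.01  1.54 -0.    1.59 -1.82]
```

>>> {"api": "move_arm", "payload": {"series": [[-0.1,-0.35,0,0,0,0,0.05],[-0.2,-0.61,0.2,0,0,-0.001,0.05],[-0.2,-0.61,0.6,0,0,-0.001,0.05],[-0.2,-0.61,0.6,0,0,-0.001,0.05],[-0.2,-0.61,0.6,0,0,-0.001,0.05],[-0.2,-0.61,0.6,0,0,-0.001,0.05]]}}

```text
t: 18.8
tool_pos: [0.5787, -0.1339, 0.1986]
orientation: [-0.053, 3.139, -0.001]
force: [0.4, 0.7, 1.1]
opening: 0.0487
```

```bash
python3 - <<'E'
from plant import *
from h import *
for n,a in(("top",(310,190,110,90,7)),("scene",(255,190,120,120,5))):
    c=read_camera(n);crop(c,*a,f"pics/{n}10.png")
E
python3 g.py .5768 -.1375 .122
```

```text
t 18.9 pos [ 0.579  -0.1343  0.1989] shift [ 0.026 -0.031  0.769] turn [-0.0004  0.0011  0.0009] F [ 0.9 -0.1  0.7] op 0.0488 q [-0.31  0.12  1.53  0.    1.48 -1.92]
```

View pics/scene10.png

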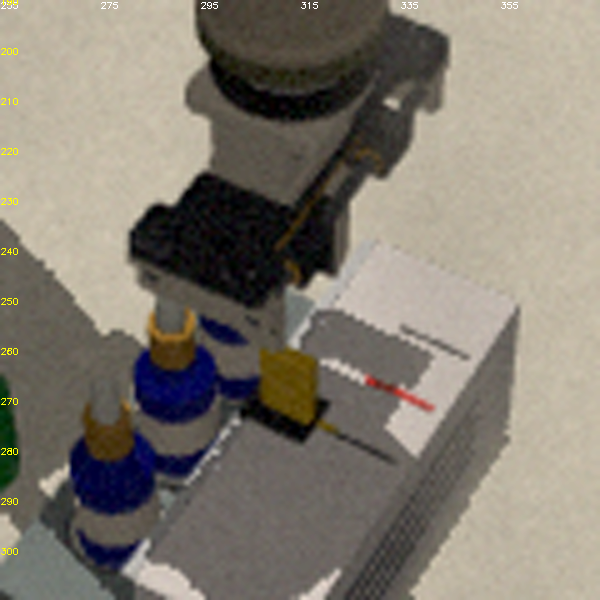

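```bash
python3 - <<'E'
from h import *
s=pickle.load(open("scene0.pkl","rb"))
for p in((.579,-.134,.199),(.579,-.134-.033,.199),(.579,-.134+.033,.199),(.577,-.137,.162),(.577,-.137,.283)):print(p,proj(s,p).round(1))
E
```

```text
(0.579, -0.134, 0.199) [314.1 250. ]
(0.579, -0.167, 0.199) [307.2 258.8]
(0.579, -0.101, 0.199) [320.8 241.4]
(0.577, -0.137, 0.162) [312.9 259.4]
(0.577, -0.137, 0.283) [312.5 228.5]
```

View pics/top10.png

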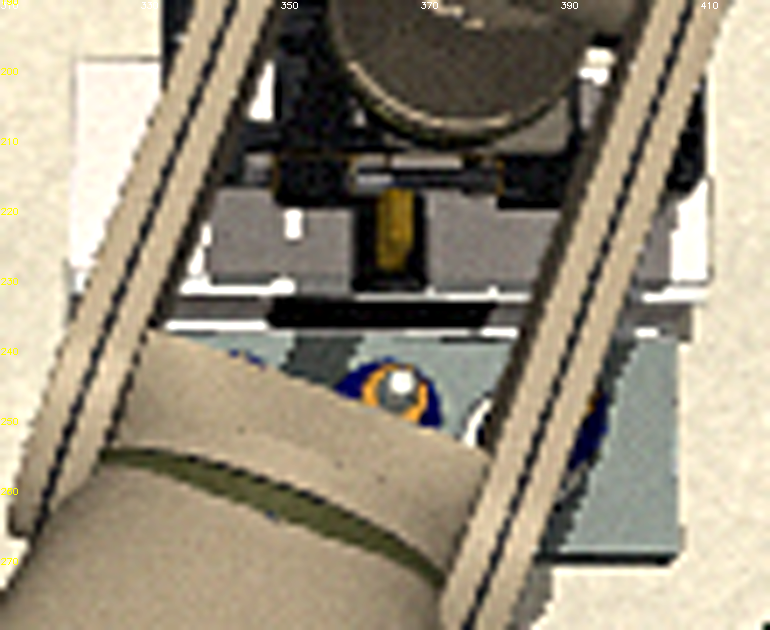

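The tab (scene px (313,265)) lies between the finger tips, matching the projected tip positions (307,259) and (321,241). Descending.

>>> {"api": "move_arm", "payload": {"series": [[0.02,-0.03,0.2,0,0,0,0.05],[0.026,-0.03,0.45,0,0,0,0.05],[0.026,-0.03,0.65,0,0,0,0.05],[0.026,-0.03,0.75,0,0,0,0.05],[0.026,-0.03,0.75,0,0,0,0.05],[0.026,-0.03,0.75,0,0,0,0.05]]}}

```text
t: 19.5
tool_pos: [0.5762, -0.1378, 0.1227]
orientation: [-0.052, 3.14, -0.001]
force: [-0.9, 0.6, -0.6]
opening: 0.0487
```

```bash
python3 - <<'E'
from plant import *
from h import *
c=read_camera("scene");crop(c,255,190,120,120,5,f"pics/scene11.png")
E
python3 g.py .5768 -.1375 .121
```

```text
t 19.55 pos [ 0.5765 -0.138   0.1231] shift [-0.003  0.005  0.021] turn [-0.0003  0.0008  0.0007] F [ 0.1 -0.1  0.2] op 0.0487 q [-0.32  0.17  1.62 -0.    1.35 -1.93]
```

View pics/scene11.png

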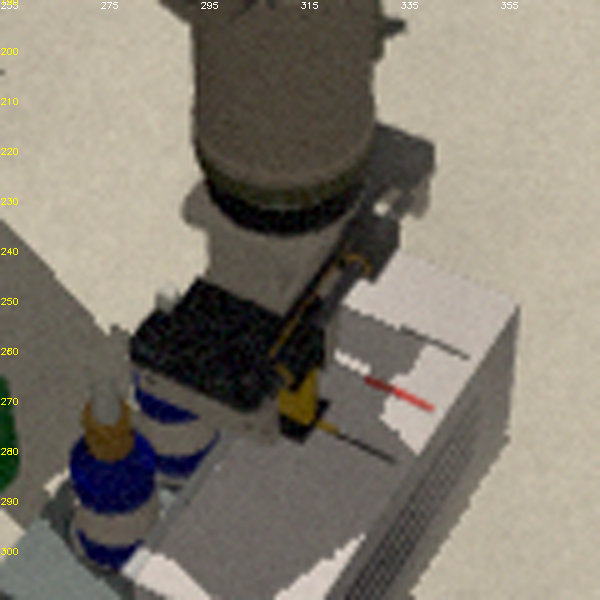

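The tab is between the fingers at scene px (314,267). Closing.

>>> {"api": "move_arm", "payload": {"series": [[0,0,0.01,0,0,0,-0.3],[0,0,0.01,0,0,0,-0.6],[0,0,0.01,0,0,0,-1],[0,0,0.01,0,0,0,-1],[0,0,0.01,0,0,0,-1],[0,0,0.01,0,0,0,-1],[0,0,0.01,0,0,0,-1]], "squeeze": 30}}

```text
t: 20.25
tool_pos: [0.5754, -0.1381, 0.1203]
orientation: [-0.051, 3.141, -0.001]
force: [0.8, -1.5, -0.3]
opening: 0.0099
```

```bash
python3 g.py .5768 -.1375 .122;  python3 - <<'E'
from plant import *
from h import *
c=read_camera("scene");crop(c,285,230,80,70,9,f"pics/scene12.png")
c=read_camera("top");crop(c,310,190,110,90,7,f"pics/top12.png")
E
python3 g.py .5768 -.1375 .122
```

```text
t 20.25 pos [ 0.5754 -0.1381  0.1203] shift [-0.014  0.006 -0.017] turn [-0.0002  0.      0.0005] F [ 0.8 -1.5 -0.3] op 0.0099 q [-0.32  0.17  1.62 -0.    1.34 -1.92]
t 20.35 pos [ 0.5754 -0.1381  0.1203] shift [-0.014  0.006 -0.017] turn [-0.0001  0.      0.0005] F [ 0.4 -2.8 -0. ] op 0.01 q [-0.32  0.17  1.62 -0.    1.34 -1.92]
```

View pics/scene12.png

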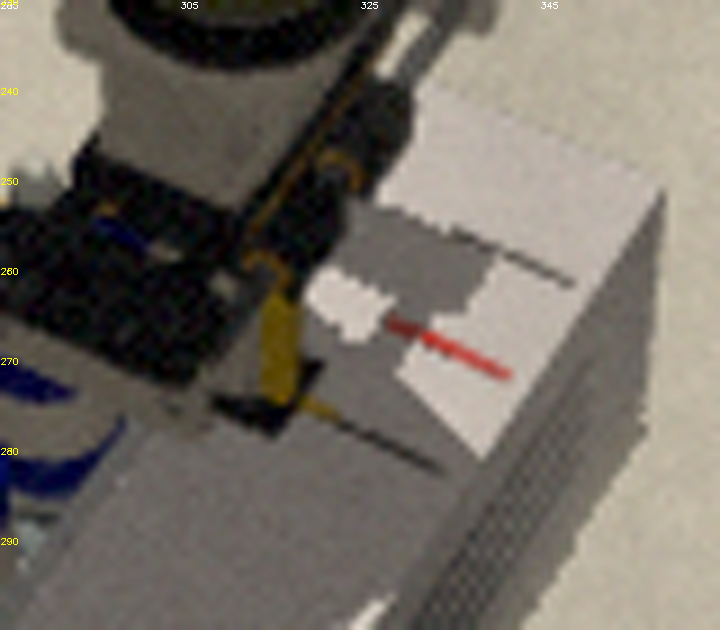

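View pics/top12.png

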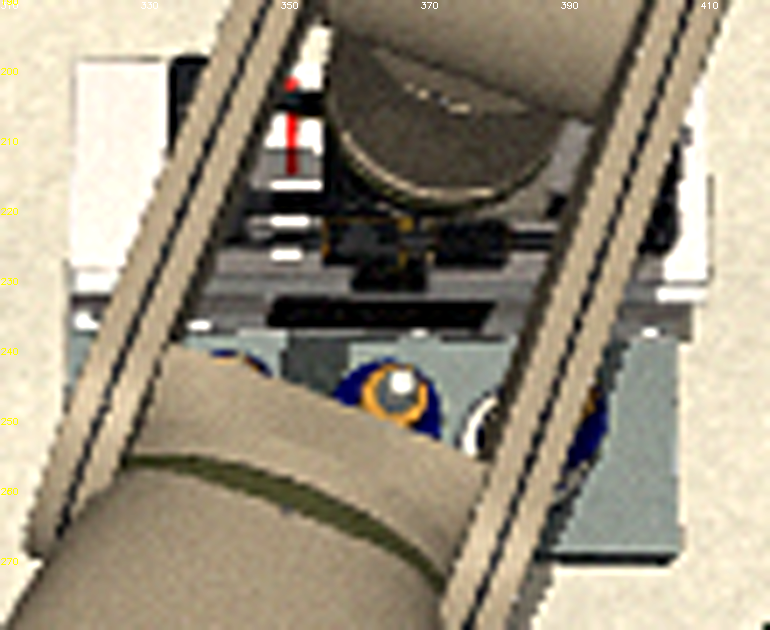

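The tab is gripped (opening 10 mm) with the pointer at the shut line. Sliding it in small steps.

>>> {"api": "move_arm", "payload": {"series": [[0,0.04,0,0,0,0,-1],[0,0.09,0,0,0,0,-1],[0,0.14,0,0,0,0,-1],[0,0.19,0,0,0,0,-1],[0,0.24,0,0,0,0,-1],[0,0.28,0,0,0,0,-1],[0,0.3,0,0,0,0,-1],[0,0.3,0,0,0,0,-1]], "squeeze": 35}}

```text
t: 21.15
tool_pos: [0.5745, -0.1077, 0.1203]
orientation: [-0.052, 3.141, -0.001]
force: [1.4, -6.7, -1.4]
opening: 0.0097
```

```bash
python3 g.py .5742 -.0981 .1203;  python3 - <<'E'
from plant import *
from h import *
c=read_camera("scene");crop(c,285,230,80,70,9,f"pics/scene13.png")
E
python3 g.py .5742 -.0981 .1203
```

```text
t 21.15 pos [ 0.5745 -0.1077  0.1203] shift [ 0.     0.096 -0.   ] turn [-0.0003  0.0001  0.0007] F [ 1.4 -6.7 -1.4] op 0.0097 q [-0.27  0.15  1.64 -0.    1.34 -1.88]
t 21.2 pos [ 0.5746 -0.1078  0.1203] shift [ 0.     0.097 -0.   ] turn [-0.0003  0.0001  0.0007] F [ 0.7 -6.4 -1.5] op 0.0097 q [-0.27  0.15  1.64 -0.    1.34 -1.88]
```

View pics/scene13.png

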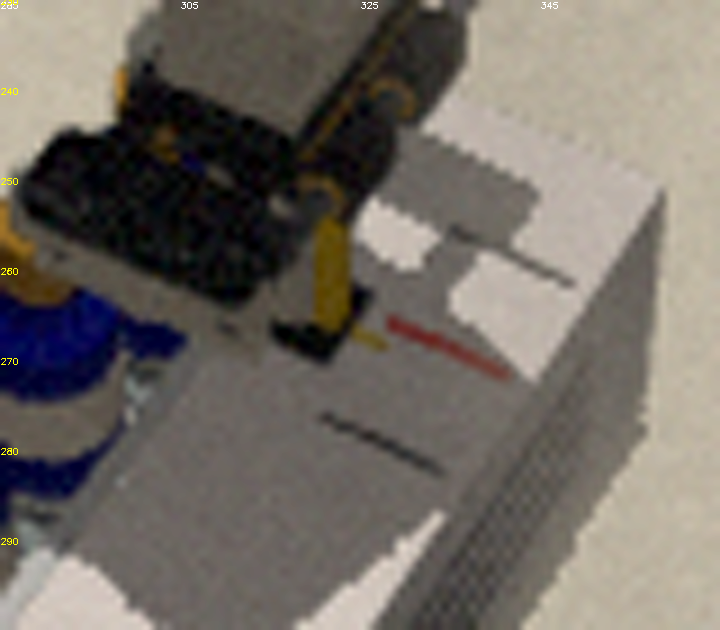

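The pointer (scene px (326,268)) is about a quarter short of the red line, which agrees with 30 mm of travel and 6.5 N.

>>> {"api": "move_arm", "payload": {"series": [[0,0.03,0,0,0,0,-1],[0,0.06,0,0,0,0,-1],[0,0.09,0,0,0,0,-1],[0,0.097,0,0,0,0,-1],[0,0.097,0,0,0,0,-1],[0,0.097,0,0,0,0,-1]]}}

```text
t: 21.8
tool_pos: [0.5743, -0.0985, 0.1203]
orientation: [-0.051, 3.141, -0.002]
force: [1.1, -8.2, -1.4]
opening: 0.0098
```

```bash
python3 g.py .5742 -.0981 .1203;  python3 - <<'E'
from plant import *
from h import *
c=read_camera("scene");cv2.imwrite("pics/full14.png",c["frame"][:,:,::-1]);crop(c,285,230,80,70,9,f"pics/scene14.png")
c=read_camera("top");cv2.imwrite("pics/ftop14.png",c["frame"][:,:,::-1])
E
python3 g.py .5742 -.0981 .1203
```

```text
t 21.8 pos [ 0.5743 -0.0985  0.1203] shift [ 0.001  0.004 -0.   ] turn [-0.0004  0.0001  0.0006] F [ 1.1 -8.2 -1.4] op 0.0098 q [-0.26  0.15  1.65 -0.    1.34 -1.86]
t 21.9 pos [ 0.5743 -0.0986  0.1203] shift [0.001 0.005 0.   ] turn [-0.0004  0.0002  0.0006] F [ 1.8 -7.1 -1.3] op 0.0096 q [-0.26  0.15  1.65 -0.    1.34 -1.86]
```

View pics/scene14.png

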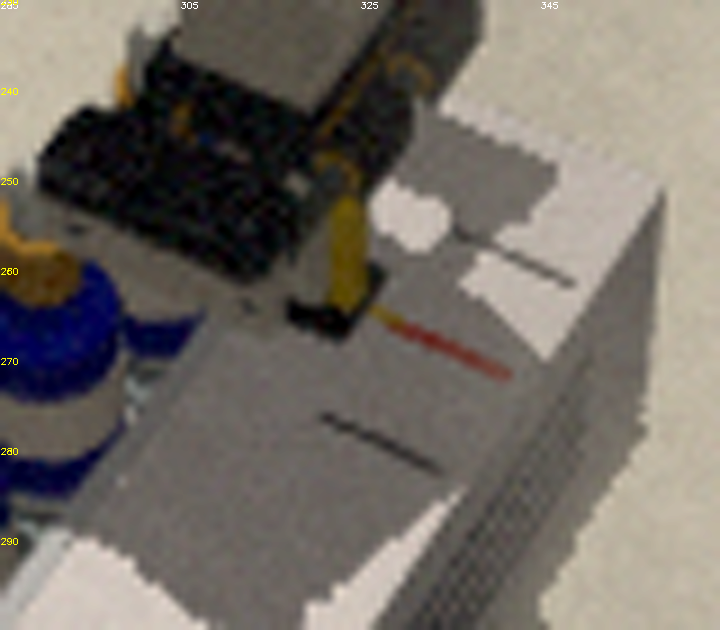

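View pics/full14.png

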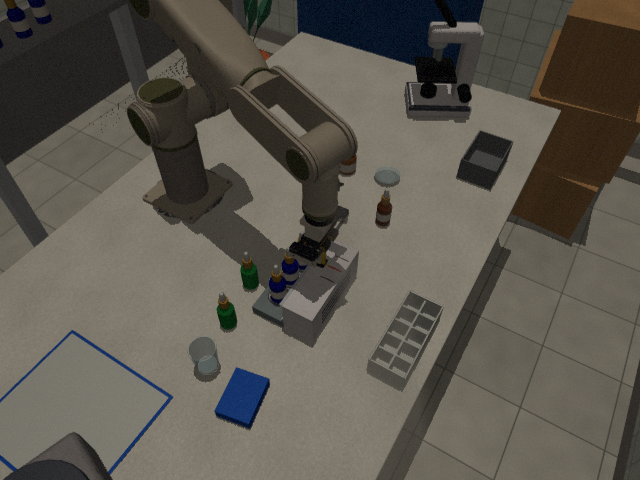

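View pics/ftop14.png

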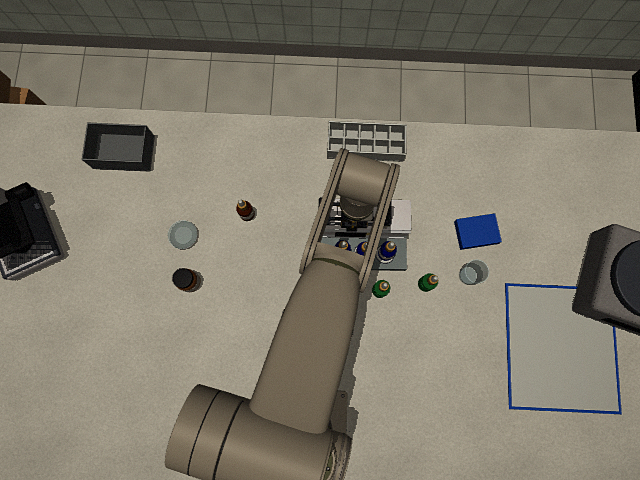

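The pointer (scene px (326,265)) meets the end of the red line, and the three bottles still stand. I'll add a 0.5 mm trim and hold, to check it is steady.

>>> {"api": "move_arm", "payload": {"series": [[0,0.005,0,0,0,0,-1],[0,0.005,0,0,0,0,-1],[0,0.005,0,0,0,0,-1],[0,0.005,0,0,0,0,-1],[0,0.005,0,0,0,0,-1],[0,0.005,0,0,0,0,-1]]}}

```text
t: 22.5
tool_pos: [0.5743, -0.0982, 0.1203]
orientation: [-0.051, 3.141, -0.002]
force: [2.1, -7.6, -2.6]
opening: 0.0095
```

```bash
python3 - <<'E'
from plant import *
from h import *
c=read_camera("scene");crop(c,255,220,110,90,7,f"pics/scene15.png")
E
python3 g.py .5742 -.0981 .1203
```

```text
t 22.55 pos [ 0.5743 -0.0982  0.1203] shift [ 0.001  0.001 -0.   ] turn [-0.0005  0.0002  0.0006] F [ 2.6 -7.1 -1.9] op 0.0098 q [-0.26  0.15  1.65 -0.    1.34 -1.86]
```

View pics/scene15.png

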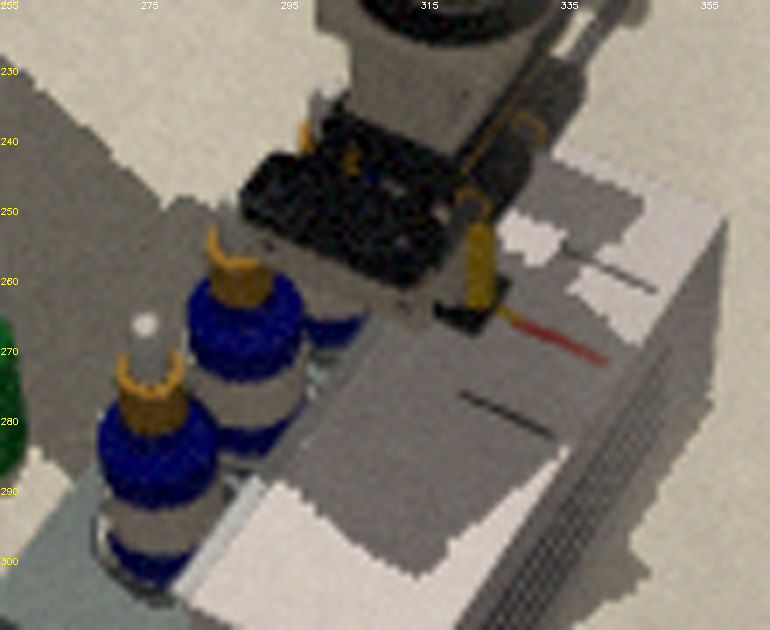

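The pointer runs straight into the red line at scene px (328,266), and the hold is steady. Handing in.

```bash
python3 -c "
from plant import *
print(close_job())"
```

```text
the job is handed in; nothing more can be done
None
```

I handed the job in at about 22.6 s. Both loose blue bottles stand released on the middle and left marks, and the gripper is still holding the shutter at half open.

- **Bottles:** before I moved to the shutter, the top view put the three collars within about 2 mm of a straight, evenly spaced row. The middle one sits about 2 mm nearer the robot, which is about as fine as the camera can tell.
- **Shutter:** the gripper carried the tab about 39.9 mm along the slide. The force was about 7–8 N, as expected at half open. In the last picture the pointer meets the red line, and the highest opening I read was this final position.
- **Other objects:** the amber bottle, the row bottle and the rest look unmoved in the last pictures. By then the arm hid part of the shelf in the top view and the gripper covered part of the left bottle in the scene view.

No check failed. The only mismatch was up to 6 mm between the two cameras on the bottles' starting positions. I used the top camera's values and both grasps worked.

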